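Fit a socket on the slanted nut driver

ROBOT

A 7-joint arm with a two-finger parallel gripper is mounted at the origin on the work surface. World frame = base frame: x ahead of the robot, y to its left, z up, the work surface at z = 0. Lengths are in m, angles in rad, forces in N, time in s.
With the tool pointing down it reaches from about 0.4 to 0.85 m from the base axis. Payload 10.4 kg.
Tool frame: the origin (TCP) lies midway between the tips of the shut fingers; the grasp point (between the pads) lies 19 mm behind it; x points along the fingers, z is the direction in which the jaws open and shut, and the axes are right-handed (so a half turn about x gives the same grasp; the last joint's range is limited). The gripper opens to 87 mm and grips with 3 to 60 N. Pads are 19 mm wide; open, the fingers measure 117 mm over their backs; the gripper's body (75 mm by 190 mm) begins 51 mm behind the grasp point.
Start: joints at [-1.212, 0.332, -0.065, 1.46, 0.022, 1.35, -0.088], TCP at [0.233, 0.58, 0.223] pointing down, gripper open.
Joint ranges: [-2.6, 2.6], [-0.5, 2.12], [-1.47, 1.34], [0.16, 2.42], [-1.27, 4.41], [0.06, 2.06], [-2.6, 2.6]. Speed limits (rad/s): [2.22, 2.22, 2.79, 2.79, 3.14, 3.14, 3.14].

INTERFACE

Orientations are given as a unit quaternion [x, y, z, w].
In Python, from bench import read_state, camera, camera_params, close_job gives the robot as it stands.
- The arm moves only by the tool arm_command, never from a script. Its argument "targets" is a list of rows, each a list of 7 numbers: the closure in counts, from 0 (fully open) to 255 (shut), then the shift along the tool's x, y, z in mm, then the turn, a rotation vector about the tool's x, y, z in rad. A call has 1 to 10 rows; each row is the pose to reach, as a shift and turn from the pose commanded when the call began, along the tool's axes at that moment; what a row does not reach only later rows make up. A row lasts 1/10 s, in which the tool goes at most 50 mm and 8.59 degrees, less where a joint would pass 70% of its speed; a pose out of reach is approached as far as the arm can. A call with a gripper value outside its range is refused whole. The fingers move at their own pace and stop on an object; "newtons" is the grip in N (left out, the last holds). Time passes only in rows, so rows that repeat a pose let the fingers close. It gives the time, the measured TCP pose, the force and the opening at its end, in the units of the state.
- read_state(): the state, without advancing time (a new reading comes with each control period).
- camera(name): name is "side" or "top"; returns the picture (420x560x3 uint8, red, green, blue); there is no depth.
- camera_params(name): a dict with "intrinsics" (3x3 intrinsics, pixels), "xyz" and "orientation" of the camera in the world. Camera axes: x right, y down, z forward; pixel columns grow to the right and rows downward; lengths in m; the calibration is good to about 2 mm. A picture is of the moment at which its call begins. camera_params takes no time and is no camera call.
- close_job(): hands the job in, once; it reports no verdict.
The state is a dict: "time": time; "joint_positions": joint angles; "joint_vel": joint speeds; "joint_torque": joint torques, N m; "ee_pos": TCP position; "eef_rot": TCP orientation; "ft_force": force on the tool from outside, world axes, zero at the start; "torque": the same for the moment, N m; "width": finger opening in m.
Only numpy, scipy, OpenCV 4.12 (cv2) and the standard library are available. Lean on these libraries where they do the work, as an engineer would, in place of code of your own. Each camera call takes 0.05 s, during which the arm holds its last target.

TASK

Pull the black protective cap off the square drive of the nut driver and leave it in the parts tray. Then take the short square-bodied socket from the tool board and push it onto the drive, fully home against the shoulder, until the spring ball clicks into the groove inside the socket, and let go. Leave the deep round socket, the spanner and the collet where they are.

Things in the scene. Friction and masses are not known exactly. Their poses are not given: they have to be found in the camera images.
- drive_seat (a point): Centre of the round shoulder (48 mm across) at the foot of the square drive of a fixed nut driver, held aslant in a grey stand. z runs out along the drive, up and 35 degrees over towards the robot; x (away from the robot, up) and level y are square to its flats. Drive: 19 mm square, 24 mm long, last 4.5 mm tapered to 14 mm. Cylinder below the shoulder: 64 mm across.
- detent (a joint): Spring ball in the drive's +x side, 12 mm above the shoulder, 2 mm proud: 0 m when out (at rest), up to 0.0025 m when pressed in. The socket goes on with a push of about 5 to 12 N along the drive; its weight alone does not do it. The ball snaps out into the groove (8 to 17 mm above the socket's underside) over the last 4 mm before fully home.
- cap_center (a point): Black plastic cap, a round sleeve 36 mm across and 56 mm long, closed on top, open at the foot, 29 mm wide inside, 50 g. It sits loosely over the drive, foot on the shoulder, and comes off straight along the drive (at least 30 mm). This point is its centre, half-way up; z runs along it to the closed end.
- tray: Grey open parts tray, 200 mm (x) by 150 mm (y) outside, 45 mm high, walls and floor about 4 mm, empty, fixed. Origin: centre of its underside.
- socket_center (a point): Bright steel socket, 60 mm tall, 0.3 kg, standing on the board: square body 36 mm wide for 44 mm, then a round nose 33 mm across. In its underside a 20 mm square hole, parallel to the flats, 27 mm deep, grooved on all four sides (any way round will do). Point: its centre, 30 mm above the underside; z up, x and y square to the flats. Fully home it is 30 mm from the shoulder along the drive.
- board: Flat plywood tool board, 210 mm (x) by 130 mm (y), 8 mm thick, fixed; the two sockets stand on it 90 to 135 mm apart. Origin: centre of its underside.
- deep_socket_center (a point): Bystander: tall round socket, 82 mm tall, 34 mm across below and 40 mm above. This point is half-way up. Leave it alone.
- spanner: Bystander: an open-ended spanner 150 mm long lying on the bench, beyond the work. Leave it alone.
- collet: Bystander: a dark round collet, 38 mm across and 62 mm tall, standing on the bench beyond the work. Leave it alone.
Things that resemble listed ones, but are neither listed nor needed, are in the scene too. Of the things shaped like the part that bears cap_center, the black one is meant.

How it is judged:
By the outcome, as a careful person would: the job done as asked, in the order asked, and still so for the second after the job is handed in, with the robot touching nothing.
It also fails if it takes over 61 s, if anything falls off the work surface, if the arm or the gripper's body presses on something with over 40 N, if the wrist force passes 120 N, or if a joint passes its speed limit or range.

## Working session

There is one attempt and no reset: what is moved stays moved. The work goes in short steps, Python scripts to look and compute and a tool call to move; the robot and the scene stay as the last step left them, time stands still between calls to the robot, and variables do not carry over. Pictures are saved under pics/ and viewed, and the job is handed in when it is done.

Besides the shell and the picture viewer there is one more tool, called after "Request:" as name(argument=value, ...) on one line, values as JSON. arm_command: Moves the arm, as the interface text tells. Its arguments: {"type":"object","properties":{"targets":{"type":"array"},"newtons":{"type":"number"}},"required":["targets"]}

```bash
ls; mkdir -p pics; python3 - <<'E'
from bench import *
import cv2
for n in ("side","top"):
    im=camera(n); cv2.imwrite(f"pics/{n}0.png",im[:,:,::-1]); p=camera_params(n); print(n,p)
s=read_state(); print(s)
E
```

```text
pics
side {'intrinsics': array([[444.17267882,   0.        , 279.6996633 ],
       [  0.        , 444.17267882, 207.22533943],
       [  0.        ,   0.        ,   1.        ]]), 'xyz': array([ 0.28374177, -0.48321608,  0.76430204]), 'orientation': array([ 0.90227097, -0.25413788,  0.09775625, -0.33431236])}
top {'intrinsics': array([[379.57467986,   0.        , 284.56106333],
       [  0.        , 379.57467986, 208.08921486],
       [  0.        ,   0.        ,   1.        ]]), 'xyz': array([ 0.42220292, -0.00153479,  0.84163126]), 'orientation': array([-0.67603168,  0.72933499, -0.07910816,  0.06923537])}
{'time': 0.1, 'joint_positions': array([-1.21161551,  0.33281317, -0.06469524,  1.46084749,  0.02159502,
        1.34992335, -0.08850638]), 'joint_vel': array([-0.00090793, -0.00035761,  0.00026299, -0.00306551,  0.00013852,
       -0.00109287, -0.00110848]), 'joint_torque': array([ 2.10897153e-03, -6.24539065e+01,  2.49568460e-02, -3.90715706e+01,
       -6.14830339e-02,  3.66651267e-02,  5.25892119e-05]), 'ee_pos': array([0.23273245, 0.5796735 , 0.22183539]), 'eef_rot': array([-0.39632603,  0.58615115,  0.39578041,  0.58541471]), 'ft_force': array([-0.31703296, -0.76665283,  0.10657046]), 'torque': array([-0.00913062,  0.05415517, -0.03977948]), 'width': 0.08708983385893652}
```

View pics/side0.png

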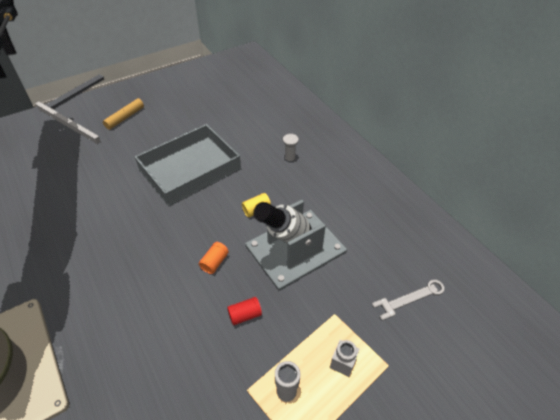

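View pics/top0.png

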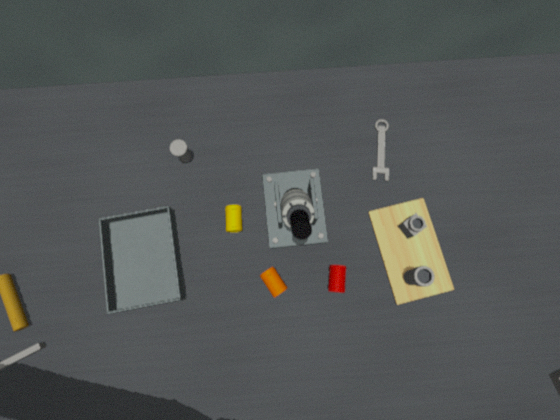

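Side view: tray at (188,163), stand with black-capped driver at (278,225). Lookalikes of the cap are yellow (257,205), orange (214,258) and red (245,311), all lying loose; the black one at (267,213) on the drive is meant. Sockets on the board: the square-bodied one at (346,357), the deep round one at (288,380). In the top view the cap is at (301,222), square socket (415,225), deep socket (421,276). Close crops next.

```bash
python3 - <<'E'
import cv2,numpy as np
s=cv2.imread("pics/side0.png");t=cv2.imread("pics/top0.png")
def c(im,x,y,w,h,f): return cv2.resize(im[y:y+h,x:x+w],None,fx=f,fy=f,interpolation=cv2.INTER_CUBIC)
f=lambda im: np.clip(im.astype(float)*1.6,0,255).astype('uint8')
cv2.imwrite("pics/c1.png",f(np.hstack([c(s,240,185,100,100,4),c(t,255,165,100,100,4)])))
cv2.imwrite("pics/c2.png",f(np.hstack([c(s,250,315,140,105,2.8),c(t,365,195,140,105,2.8)])))
E
```

```text
(no output)
```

View pics/c1.png

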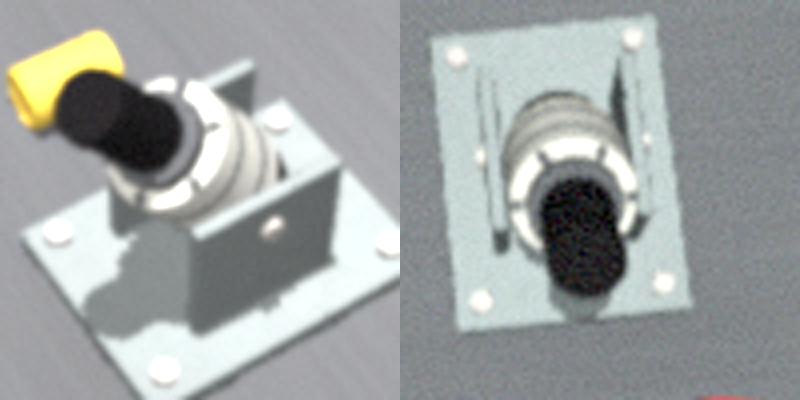

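View pics/c2.png

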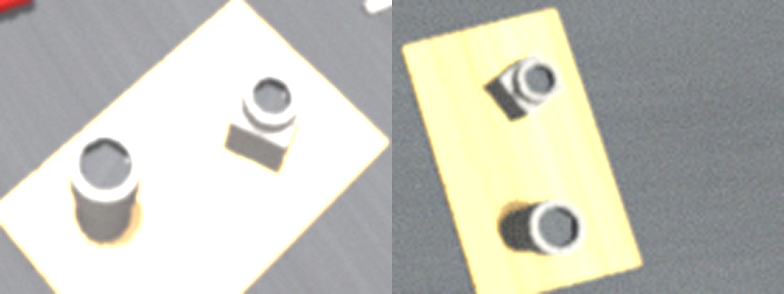

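The crops confirm it: the black capped driver leans towards the robot (top crop shows the cap end low at (585,260)), and the square-bodied socket with round nose stands at upper right of the board, the deep round one below it. Now measure.

```bash
cat > h.py <<'E'
import numpy as np,cv2
from scipy.spatial.transform import Rotation as R
from bench import camera_params
P={n:camera_params(n) for n in("side","top")}
def rays(n,uv):
    uv=np.atleast_2d(uv).astype(float);p=P[n];K=p["intrinsics"]
    d=np.c_[(uv[:,0]-K[0,2])/K[0,0],(uv[:,1]-K[1,2])/K[1,1],np.ones(len(uv))]
    d=R.from_quat(p["orientation"]).apply(d);return p["xyz"],d/np.linalg.norm(d,axis=1)[:,None]
def onz(n,uv,z):
    o,d=rays(n,uv);return o+d*((z-o[2])/d[:,2])[:,None]
def proj(n,X):
    p=P[n];X=np.atleast_2d(X);c=R.from_quat(p["orientation"]).inv().apply(X-p["xyz"]);q=c@p["intrinsics"].T;return q[:,:2]/q[:,2:]
def tri(a,b):
    o1,d1=rays("side",a);o2,d2=rays("top",b);d1=d1[0];d2=d2[0]
    t=np.linalg.lstsq(np.c_[d1,-d2],o2-o1,rcond=None)[0];p,q=o1+t[0]*d1,o2+t[1]*d2
    return (p+q)/2,np.linalg.norm(p-q)
E
python3 - <<'E'
from h import *
S=cv2.imread("pics/side0.png");T=cv2.imread("pics/top0.png")
# black cap mask
for n,im,(x,y,w,h) in(("side",S,(245,195,60,40)),("top",T,(280,190,50,60))):
    m=(im.max(2)<14).astype('uint8')
    k=np.zeros_like(m);k[y:y+h,x:x+w]=m[y:y+h,x:x+w]
    cs,_=cv2.findContours(k,cv2.RETR_EXTERNAL,cv2.CHAIN_APPROX_NONE);c=max(cs,key=cv2.contourArea)
    print(n,cv2.contourArea(c),cv2.boundingRect(c),cv2.minAreaRect(c))
    print(im[y:y+h:3,x:x+w:3].max(2))
# board
for n,im in(("side",S),("top",T)):
    hsv=cv2.cvtColor(im,cv2.COLOR_BGR2HSV)
    m=cv2.inRange(hsv,(12,60,110),(35,255,255));
    cs,_=cv2.findContours(m,cv2.RETR_EXTERNAL,cv2.CHAIN_APPROX_NONE)
    for c in sorted(cs,key=cv2.contourArea)[-2:]:
        r=cv2.minAreaRect(c);b=cv2.boxPoints(r);print(n,cv2.contourArea(c),b.round(1).tolist(),onz(n,b,.008).round(4).tolist())
# plate & tray corners rough by eye
pl={"top":[(263,173.5),(318.5,169),(327,241),(270,247)]}
q=onz("top",pl["top"],.01);print("plate",q.round(4).tolist())
v=q[3]-q[0];w=q[2]-q[1];print([np.degrees(np.arctan2(a[1],a[0])) for a in(v,w)], [np.degrees(np.arctan2(a[1],a[0])) for a in(q[1]-q[0],q[2]-q[3])])
print("tray",onz("top",[(100,218),(170,208),(181,302),(107,312)],.045).round(3).tolist())
E
```

```text
side 1.5 (273, 222, 5, 3) ((275.0, 223.0), (2.0, 4.0), 90.0)
[[109 105 105 109 173 232 247 233 107 106 106 107 103 105 106 107 106 106
  107 108]
 [106 123 195 242 248 249 249 248 162 106 106 107 106 103 106 106 105 105
  105 109]
 [214 246 248 249 248 227 200 224 222 104 106 108 107 104 103 108 106 118
  144 137]
 [242 249 249 247 127  32  31  30  68  93 106 120 150 116 114 120 148 144
   97  71]
 [171 248 244 182  31  31  30  30  32  26  81 150 154 110 210 209 114  67
   65  70]
 [140 217 218  70  31  31  29  30  31  24  21  27  50  97 149 226 206 104
   65  74]
 [167 152 154  44  29  30  31  31  26  22  19  19  22  62  98 183 226 161
  130  94]
 [112 118  87  41  26  32  32  31  19  16  16  20  19  31 101  93 111 158
  129 151]
 [109 102  86  96  48  29  29  16  16  14  18  18  17  32 100  93 220 176
  133 155]
 [109 109 107 105 103  77  54  17   8  17  16  19  17  53  93 124 227 161
  130 150]
 [108 109 106 107 107 107 107  81  40  19  16  14  30  95  70 204 222 136
  108 143]
 [109 107 109 106 107 107 108 111 114  59  45  55  89  75 118 222 163 123
  109 134]
 [106 109 108 107 1
[... 2315 characters left out ...]
] [[0.4964, 0.6171, 0.008], [0.5041, 0.5912, 0.008], [0.3875, 0.5418, 0.008], [0.3804, 0.567, 0.008]]
top 5630.0 [[367.29998779296875, 211.10000610351562], [425.1000061035156, 193.5], [454.3999938964844, 289.29998779296875], [396.6000061035156, 306.8999938964844]] [[0.5786, -0.2048, 0.008], [0.6094, -0.3407, 0.008], [0.3938, -0.3711, 0.008], [0.3667, -0.2418, 0.008]]
plate [[0.6833, 0.0229, 0.01], [0.6846, -0.1046, 0.01], [0.5182, -0.1076, 0.01], [0.5145, 0.0184, 0.01]]
[np.float64(-178.48949581392765), np.float64(-178.99379180359284)] [np.float64(-89.4349546404662), np.float64(-88.32426947200344)]
tray [[0.6, 0.374, 0.045], [0.61, 0.225, 0.045], [0.413, 0.206, 0.045], [0.404, 0.355, 0.045]]
```

```bash
python3 - <<'E'
from h import *
S=cv2.imread("pics/side0.png");T=cv2.imread("pics/top0.png")
F=8
def crop(im,x,y,w,h): return cv2.resize(im[y:y+h,x:x+w],None,fx=F,fy=F,interpolation=cv2.INTER_CUBIC).max(2)
boxes={"side":(S,245,195,60,40),"top":(T,282,196,45,48)}
ax={}
for n,(im,x,y,w,h) in boxes.items():
    g=crop(im,x,y,w,h);m=(g<58).astype('uint8')
    cs,_=cv2.findContours(m,cv2.RETR_EXTERNAL,cv2.CHAIN_APPROX_NONE);c=max(cs,key=cv2.contourArea)
    r=cv2.minAreaRect(c);b=(cv2.boxPoints(r)+.5)/F-.5+[x,y];print(n,(np.array(r[0])/F+[x,y]),np.array(r[1])/F,r[2],b.round(1).tolist())
    vis=cv2.cvtColor(np.clip(g.astype(int)*2,0,255).astype('uint8'),cv2.COLOR_GRAY2BGR);cv2.drawContours(vis,[c],-1,(0,0,255),1)
    np.save(f"cap_{n}.npy",(c[:,0,:]+.5)/F-.5+[x,y])
    if n=="side":
        gb=cv2.GaussianBlur(g,(0,0),6);d=((gb>24)&(m>0)&(cv2.erode(m,np.ones((9,9)))>0)).astype('uint8');d=cv2.morphologyEx(d,cv2.MORPH_OPEN,np.ones((15,15)))
        cs,_=cv2.findContours(d,cv2.RETR_EXTERNAL,cv2.CHAIN_APPROX_NONE);c2=max(cs,key=cv2.contourArea);cv2.drawContours(vis,[c2],-1,(0,255,0),1)
        e=cv2.fitEllipse(c2);print("disc",(np.array(e[0])+.5)/F-.5+[x,y],np.array(e[1])/F,e[2])
    cv2.imwrite(f"pics/m_{n}.png",vis)
a=cv2.imread("pics/m_side.png");b=cv2.imread("pics/m_top.png")
H=max(a.shape[0],b.shape[0]);o=np.zeros((H,a.shape[1]+b.shape[1],3),'uint8');o[:a.shape[0],:a.shape[1]]=a;o[:b.shape[0],a.shape[1]:]=b
cv2.imwrite("pics/m.png",cv2.resize(o,(790,int(H*790/o.shape[1]))))
E
```

```text
side [270.01859856 215.60575485] [32.19117737 20.34558868] 28.07248878479004 [[250.6, 216.6], [260.2, 198.6], [288.6, 213.8], [279.0, 231.7]]
disc [262.42082787 211.48698235] [14.42509556 19.53532982] 40.6837043762207
top [300.46995544 224.44766235] [30.66986656 19.79442215] 78.02386474609375 [[287.2, 211.1], [306.5, 207.0], [312.9, 237.0], [293.5, 241.1]]
```

View pics/m.png

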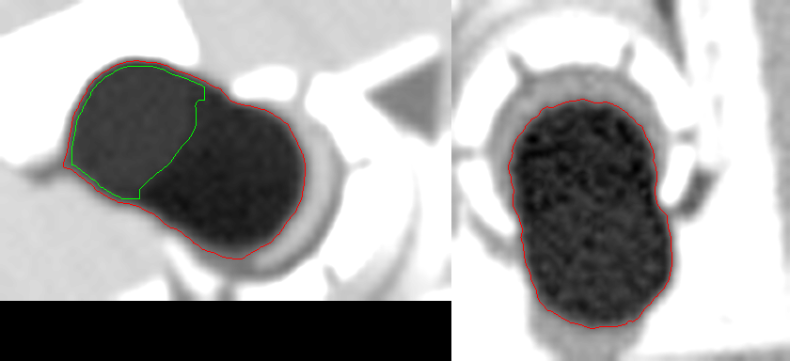

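```bash
python3 - <<'E'
from h import *
C={n:np.load(f"cap_{n}.npy") for n in("side","top")}
def rows(n,ctr,axis,lo,hi):
    c=C[n];s=(c-ctr)@axis;k=c[(s>=lo)&(s<=hi)];e=cv2.fitEllipse(k.astype(np.float32));return e
a={"side":(np.array([270,215.6]),np.array([-.83,-.45])),"top":(np.array([300.5,224.4]),np.array([.12,.99]))}
for q in(4,6,8):
    e={n:rows(n,*a[n],q,99) for n in a};f={n:rows(n,*a[n],-99,-q) for n in a}
    E,r1=tri(e["side"][0],e["top"][0]);B,r2=tri(f["side"][0],f["top"][0]);d=E-B
    print(q,[np.round(np.r_[x[0],x[1]],1).tolist() for x in(e["side"],e["top"],f["side"],f["top"])])
    print(E.round(4),r1.round(4),B.round(4),r2.round(4),np.linalg.norm(d),"tilt",np.degrees(np.arccos(d[2]/np.linalg.norm(d))),"yaw",np.degrees(np.arctan2(-d[1],-d[0])))
E
```

```text
4 [[262.9, 212.0, 17.6, 20.1], [301.1, 229.4, 19.2, 19.6], [276.3, 218.8, 16.7, 20.3], [299.0, 218.0, 18.5, 19.4]]
[ 0.5241 -0.0432  0.1705] 0.0006 [ 0.5517 -0.0431  0.1341] 0.0006 0.045648257918399326 tilt 37.12789881998026 yaw 0.04912965208495994
6 [[261.8, 211.5, 15.3, 19.5], [301.3, 229.8, 18.5, 19.4], [276.6, 219.0, 15.9, 20.1], [298.8, 217.7, 17.7, 19.3]]
[ 0.5227 -0.0431  0.1727] 0.0004 [ 0.5525 -0.043   0.1329] 0.0003 0.04974624420437288 tilt 36.87409754082792 yaw 0.1551314122552007
8 [[260.7, 211.0, 12.7, 18.8], [301.1, 228.7, 19.9, 20.9], [276.9, 219.3, 15.1, 19.8], [298.8, 217.5, 17.4, 19.1]]
[ 0.5228 -0.0423  0.1741] 0.0038 [ 0.5531 -0.043   0.1316] 0.0005 0.052213870467319075 tilt 35.52391955073112 yaw -1.3221481285640444
```

```bash
python3 - <<'E'
from h import *
S=cv2.imread("pics/side0.png");T=cv2.imread("pics/top0.png")
F=11
def c(im,x,y,w=35,h=45): return cv2.resize(im[y:y+h,x:x+w],None,fx=F,fy=F,interpolation=cv2.INTER_CUBIC)
o=np.hstack([c(S,328,334),c(T,395,208)])
cv2.imwrite("pics/sock.png",o)
E
```

```text
(no output)
```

View pics/sock.png

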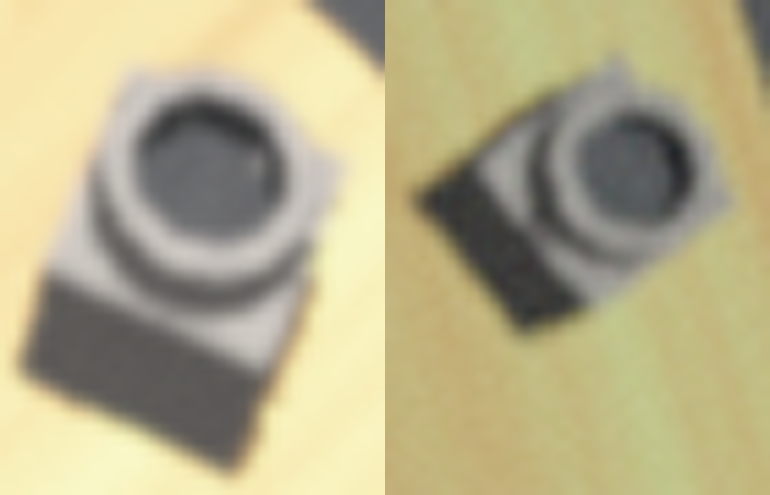

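```bash
python3 - <<'E'
from h import *
F=11
f=lambda p,x,y:(np.array(p,float)+.5)/F-.5+[x,y]
st=onz("side",f([(46,268),(262,372),(345,168),(130,68)],328,334),.052);sb=onz("side",f([(22,368),(235,475)],328,334),.008)
tt=onz("top",f([(89,162),(205,303),(347,200),(237,58)],395,208),.052);tb=onz("top",f([(33,197),(142,332)],395,208),.008)
for n,q in(("s",st),("t",tt)):
    print(n,q.mean(0).round(4),[(round(np.linalg.norm(q[i-3]-q[i]),4),round(np.degrees(np.arctan2(*(q[i-3]-q[i])[1::-1])),1)) for i in range(4)])
for q in(sb,tb): v=q[1]-q[0];print(q.round(4).tolist(),np.degrees(np.arctan2(v[1],v[0])),np.linalg.norm(v))
print("hole",onz("side",f((212,168),328,334),.068),onz("top",f((252,167),395,208),.068), tri(f((212,168),328,334),f((252,167),395,208)))
# deep socket
D=(287,368);print("deep",onz("side",D,.09),onz("top",(423.5,276),.09))
s=__import__("bench").read_state();print(R.from_quat(s["eef_rot"]).as_matrix().round(3))
E
```

```text
s [ 0.5352 -0.2901  0.052 ] [(np.float64(0.0343), np.float64(-58.5)), (np.float64(0.0349), np.float64(31.4)), (np.float64(0.0349), np.float64(121.5)), (np.float64(0.0349), np.float64(-147.6))]
t [ 0.5353 -0.2903  0.052 ] [(np.float64(0.0341), np.float64(-147.6)), (np.float64(0.035), np.float64(-59.6)), (np.float64(0.0337), np.float64(30.2)), (np.float64(0.0363), np.float64(119.9))]
[[0.5129, -0.2834, 0.008], [0.5312, -0.314, 0.008]] -59.20387827729158 0.03565578399108696
[[0.5411, -0.2681, 0.008], [0.5122, -0.2862, 0.008]] -147.99163223175236 0.03414568790619256
hole [[ 0.53617363 -0.28969235  0.068     ]] [[ 0.53512174 -0.29092474  0.068     ]] (array([ 0.53508609, -0.29022778,  0.07017762]), np.float64(0.0005906630490206062))
deep [[ 0.43167783 -0.27237312  0.09      ]] [[ 0.42630354 -0.27871492  0.09      ]]
[[-0.    -0.928  0.373]
 [-0.001  0.373  0.928]
 [-1.    -0.    -0.001]]
```

```bash
cat >> h.py <<'E'
PSI=np.radians(0.7);TI=np.radians(35)
d=np.array([-np.sin(TI)*np.cos(PSI),-np.sin(TI)*np.sin(PSI),np.cos(TI)])
CAP=np.array([.538,-.043,.153])
ly=np.array([-np.sin(PSI),np.cos(PSI),0])
def frame(x,z): return np.c_[x,np.cross(z,x),z]
RD=frame(-d,ly)
def down(deg): a=np.radians(deg);return frame(np.array([0,0,-1.]),np.array([np.cos(a),np.sin(a),0]))
def go(pos,Rt,g=None):
    from bench import read_state
    s=read_state();p0=s["ee_pos"];R0=R.from_quat(s["eef_rot"])
    sh=R0.inv().apply(np.array(pos)-p0)*1000;rv=(R0.inv()*R.from_matrix(Rt)).as_rotvec()
    print("t",round(s["time"],2),"p",p0.round(4),"shift",sh.round(1).tolist(),"rv",rv.round(3).tolist(),"w",round(s["width"],4),"F",s["ft_force"].round(1),"j",s["joint_positions"].round(2))
E
python3 -c "
from h import *
go(CAP+.089*d,RD)"
```

```text
t 0.1 p [0.2327 0.5797 0.2218] shift [-3.4, -468.1, -483.7] rv [-0.381, -0.122, -0.603] w 0.0871 F [-0.3 -0.8  0.1] j [-1.21  0.33 -0.06  1.46  0.02  1.35 -0.09]
```

Request:
arm_command(targets=[[0, -3, -468, -484, -0.381, -0.122, -0.603], [0, -3, -468, -484, -0.381, -0.122, -0.603], [0, -3, -468, -484, -0.381, -0.122, -0.603], [0, -3, -468, -484, -0.381, -0.122, -0.603], [0, -3, -468, -484, -0.381, -0.122, -0.603], [0, -3, -468, -484, -0.381, -0.122, -0.603], [0, -3, -468, -484, -0.381, -0.122, -0.603], [0, -3, -468, -484, -0.381, -0.122, -0.603], [0, -3, -468, -484, -0.381, -0.122, -0.603], [0, -3, -468, -484, -0.381, -0.122, -0.603]])

```text
time: 1.1
ee_pos: [0.397, 0.1744, 0.2234]
eef_rot: [0.626, -0.324, -0.335, -0.625]
ft_force: [0.1, 0.2, 0.2]
width: 0.087
```

```bash
python3 -c "
from h import *
go(CAP+.089*d,RD)"
```

```text
t 1.1 p [0.397  0.1744 0.2234] shift [46.1, -73.7, -219.3] rv [-0.002, 0.006, -0.01] w 0.087 F [0.1 0.2 0.2] j [-0.83 -0.49 -0.04  2.35  0.53  0.93  0.47]
```

Request:
arm_command(targets=[[0, 46, -74, -219, -0.002, 0.006, -0.01], [0, 46, -74, -219, -0.002, 0.006, -0.01], [0, 46, -74, -219, -0.002, 0.006, -0.01], [0, 46, -74, -219, -0.002, 0.006, -0.01], [0, 46, -74, -219, -0.002, 0.006, -0.01], [0, 46, -74, -219, -0.002, 0.006, -0.01], [0, 46, -74, -219, -0.002, 0.006, -0.01]])

```text
time: 1.8
ee_pos: [0.4876, -0.0471, 0.2264]
eef_rot: [0.629, -0.325, -0.328, -0.626]
ft_force: [-0.7, 1.2, 0.5]
width: 0.0868
```

```bash
python3 - <<'E'
from h import *
from bench import *
for n in ("side","top"): cv2.imwrite(f"pics/{n}1.png",camera(n)[:,:,::-1])
go(CAP+(.008-.019)*d,RD)
s=cv2.imread("pics/side1.png");t=cv2.imread("pics/top1.png")
cv2.imwrite("pics/a1.png",np.hstack([cv2.resize(s[120:320,180:380],(390,390)),cv2.resize(t[140:340,200:400],(390,390))]))
E
```

```text
t 1.9 p [ 0.4874 -0.0446  0.2262] shift [100.0, 0.5, 1.3] rv [-0.003, -0.003, -0.0] w 0.0866 F [ 0.5  0.8 -0.3] j [-0.23 -0.44  0.18  2.31  0.16  0.66  1.44]
```

View pics/a1.png

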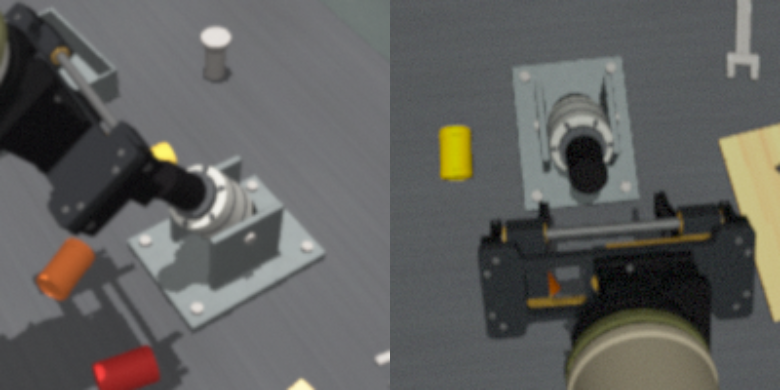

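Side by side: the open gripper sits above and in front of the cap, with the cap end at (587,175) of the right panel. I'll check that the finger tips appear where the calibration says.

```bash
python3 - <<'E'
from h import *
from bench import *
s=read_state();Rm=R.from_quat(s["eef_rot"]).as_matrix();p=s["ee_pos"]
for k in(-.0435,0,.0435,-.0585,.0585):
    print(k,*[((proj(n,p+Rm[:,2]*k)[0]-o)*1.95+[x,0]).round(0) for n,o,x in(("side",[180,120],0),("top",[200,140],390))])
print(proj("top",p+Rm[:,0]*.1),proj("side",p+Rm[:,0]*.1))
t=cv2.imread("pics/top1.png");cv2.imwrite("pics/a2.png",cv2.resize(t[190:310,240:400],None,fx=5,fy=5,interpolation=2))
E
```

```text
-0.0435 [149. 189.] [648. 203.]
0 [122. 155.] [596. 207.]
0.0435 [ 98. 123.] [544. 212.]
-0.0585 [158. 202.] [666. 201.]
0.0585 [ 90. 112.] [526. 213.]
[[300.1236718  220.50308738]] [[273.18036955 217.21550225]]
```

View pics/a2.png

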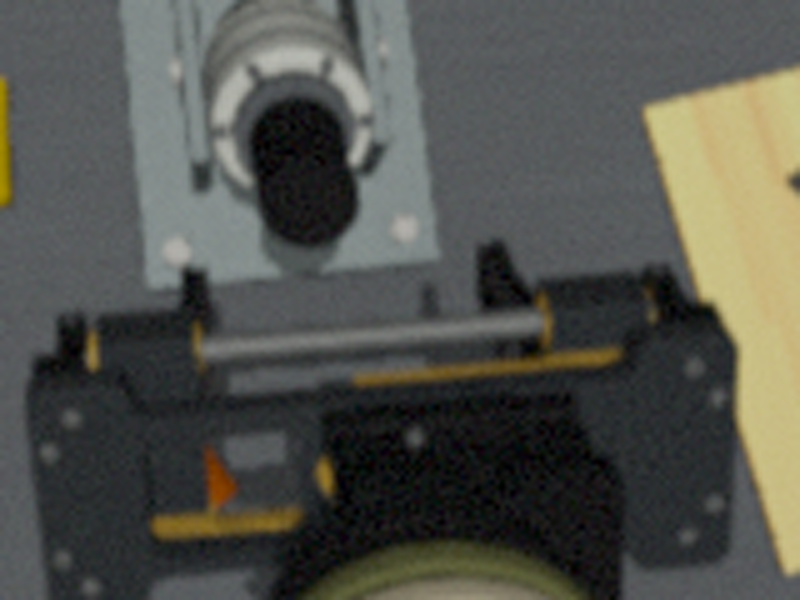

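```bash
python3 - <<'E'
from h import *
from bench import *
s=read_state();Rm=R.from_quat(s["eef_rot"]).as_matrix();p=s["ee_pos"]
t=camera("top")[:,:,::-1];s_=camera("side")[:,:,::-1]
for n,im,(x,y) in(("top",t,(270,195)),("side",s_,(210,170))):
    c=cv2.resize(im[y:y+75,x:x+75],None,fx=5.2,fy=5.2,interpolation=2);c=np.clip(c*1.8,0,255).astype('uint8')
    for k in(-.0433,.0433):
      for yy in(-.0095,.0095):
        u=(proj(n,p+Rm[:,2]*k+Rm[:,1]*yy)[0]+.5-[x,y])*5.2;cv2.circle(c,tuple(int(v) for v in u),3,(0,0,255) if k<0 else (0,255,0),-1)
    cv2.imwrite(f"pics/z_{n}.png",c)
cv2.imwrite("pics/a3.png",np.hstack([cv2.imread("pics/z_top.png"),cv2.imread("pics/z_side.png")]))
print(p,read_state()["ee_pos"])
E
```

```text
[ 0.48736412 -0.04460517  0.22624163] [ 0.48687958 -0.04156043  0.22605083]
```

View pics/a3.png

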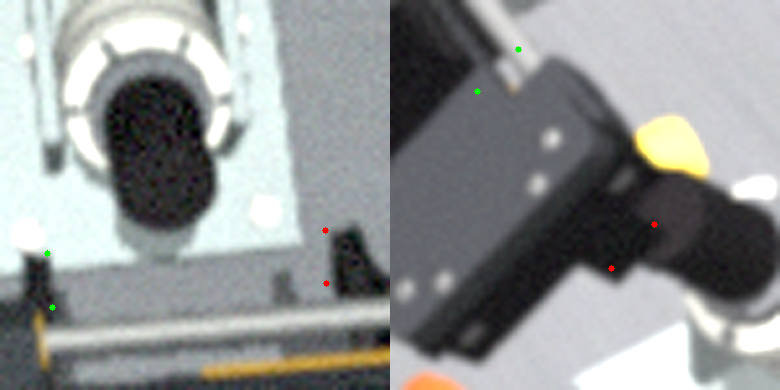

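```bash
python3 - <<'E'
from h import *
for _ in range(2): go(CAP+(.008-.019)*d,RD)
E
```

```text
t 2.0 p [ 0.4869 -0.0416  0.2261] shift [100.2, -0.0, -1.9] rv [0.001, -0.001, -0.001] w 0.087 F [-0.6 -0.3 -0.4] j [-0.23 -0.44  0.17  2.31  0.16  0.66  1.44]
t 2.0 p [ 0.4869 -0.0416  0.2261] shift [100.2, -0.0, -1.9] rv [0.001, -0.001, -0.001] w 0.087 F [-0.6 -0.3 -0.4] j [-0.23 -0.44  0.17  2.31  0.16  0.66  1.44]
```

Request:
arm_command(targets=[[0, 30, 0, 0, 0, 0, 0], [0, 60, 0, 0, 0, 0, 0], [0, 85, 0, 0, 0, 0, 0], [0, 100, 0, 0, 0, 0, 0], [0, 100, 0, 0, 0, 0, 0], [120, 100, 0, 0, 0, 0, 0], [255, 100, 0, 0, 0, 0, 0], [255, 100, 0, 0, 0, 0, 0], [255, 100, 0, 0, 0, 0, 0], [255, 100, 0, 0, 0, 0, 0]], newtons=12)

```text
time: 3.0
ee_pos: [0.5446, -0.0415, 0.145]
eef_rot: [0.63, -0.323, -0.33, -0.625]
ft_force: [0.8, -0.2, -1.8]
width: 0.055
```

```bash
python3 - <<'E'
from h import *
from bench import *
go(CAP+(.008-.019)*d,RD)
im=[camera(n)[:,:,::-1] for n in("side","top")]
cv2.imwrite("pics/a4.png",np.hstack([cv2.resize(im[0][140:300,200:360],(390,390)),cv2.resize(im[1][140:300,220:380],(390,390))]))
E
```

```text
t 3.0 p [ 0.5446 -0.0415  0.145 ] shift [0.7, 0.9, -1.4] rv [0.001, -0.001, 0.001] w 0.055 F [ 0.8 -0.2 -1.8] j [-0.27 -0.17  0.25  2.31  0.12  0.39  1.48]
```

View pics/a4.png

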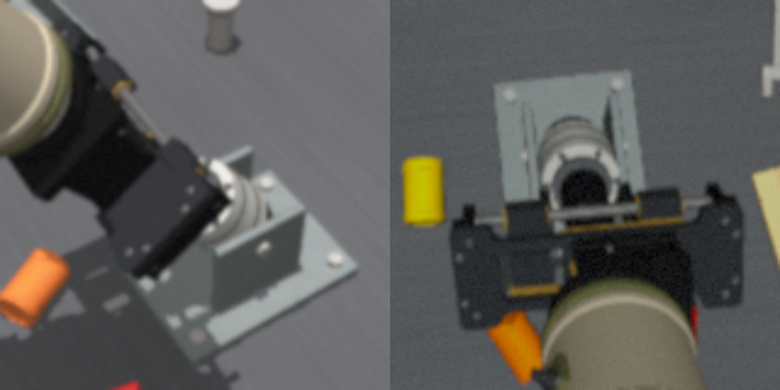

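Fingers are on either side of the cap (right panel, cap end hidden under the gripper at (580,210)); still closing at 55 mm.

Request:
arm_command(targets=[[255, 0, 0, 0, 0, 0, 0], [255, 0, 0, 0, 0, 0, 0], [255, 0, 0, 0, 0, 0, 0], [255, 0, 0, 0, 0, 0, 0], [255, 0, 0, 0, 0, 0, 0], [255, 0, 0, 0, 0, 0, 0]])

```text
time: 3.7
ee_pos: [0.5446, -0.0416, 0.1445]
eef_rot: [0.63, -0.323, -0.33, -0.624]
ft_force: [-1.5, -0.9, 0.7]
width: 0.0347
```

Request:
arm_command(targets=[[255, -10, 0, 0, 0, 0, 0], [255, -25, 0, 0, 0, 0, 0], [255, -45, 0, 0, 0, 0, 0], [255, -70, 0, 0, 0, 0, 0], [255, -90, 0, 0, 0, 0, 0], [255, -90, 0, 0, 0, 0, 0]])

```text
time: 4.3
ee_pos: [0.4929, -0.042, 0.2212]
eef_rot: [0.631, -0.321, -0.329, -0.625]
ft_force: [1.1, -0.1, -0.7]
width: 0.0349
```

```bash
python3 - <<'E'
from h import *
from bench import *
im=[camera(n)[:,:,::-1] for n in("side","top")]
cv2.imwrite("pics/top2.png",im[1]);cv2.imwrite("pics/side2.png",im[0])
cv2.imwrite("pics/a5.png",np.hstack([cv2.resize(im[0][140:300,200:360],(390,390)),cv2.resize(im[1][140:300,220:380],(390,390))]))
# tray: centre, cap vertical
go([.507,.285,.004+.036+.012+.1],down(97))
E
```

```text
t 4.4 p [ 0.4929 -0.0419  0.2186] shift [64.4, 23.0, 326.9] rv [-0.105, -0.035, 0.611] w 0.0347 F [ 1.  -1.  -1.3] j [-0.23 -0.42  0.18  2.32  0.16  0.63  1.44]
```

View pics/a5.png

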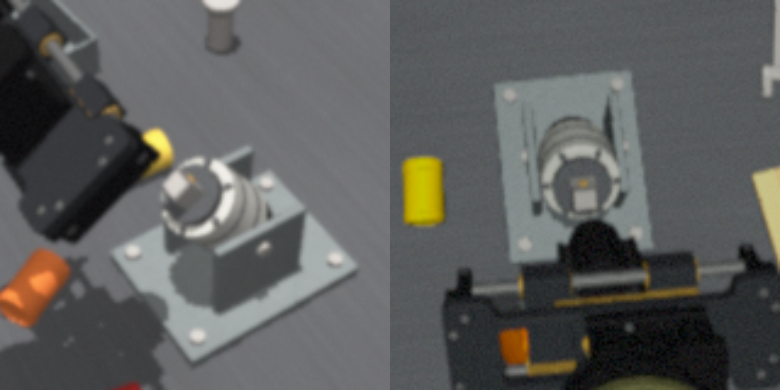

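The cap is clear of the drive (bare square drive at (183,188) left, (584,200) right) and held in the gripper. Moving to the tray.

Request:
arm_command(targets=[[255, 64, 23, 327, -0.105, -0.035, 0.611], [255, 64, 23, 327, -0.105, -0.035, 0.611], [255, 64, 23, 327, -0.105, -0.035, 0.611], [255, 64, 23, 327, -0.105, -0.035, 0.611], [255, 64, 23, 327, -0.105, -0.035, 0.611], [255, 64, 23, 327, -0.105, -0.035, 0.611], [255, 64, 23, 327, -0.105, -0.035, 0.611], [255, 64, 23, 327, -0.105, -0.035, 0.611], [255, 64, 23, 327, -0.105, -0.035, 0.611], [255, 64, 23, 327, -0.105, -0.035, 0.611]])

```text
time: 5.4
ee_pos: [0.507, 0.2838, 0.1511]
eef_rot: [0.529, -0.47, -0.529, -0.468]
ft_force: [-0.7, -0.0, -0.4]
width: 0.0346
```

```bash
python3 - <<'E'
from h import *
from bench import *
go([.507,.285,.026],down(97))
for n in("side","top"): cv2.imwrite(f"pics/{n}3.png",camera(n)[:,:,::-1])
E
```

```text
t 5.4 p [0.507  0.2838 0.1511] shift [125.1, -0.4, 1.4] rv [-0.002, -0.002, -0.002] w 0.0346 F [-0.7 -0.  -0.4] j [-0.53  0.29 -0.07  1.67  0.02  1.19  1.09]
```

View pics/side3.png

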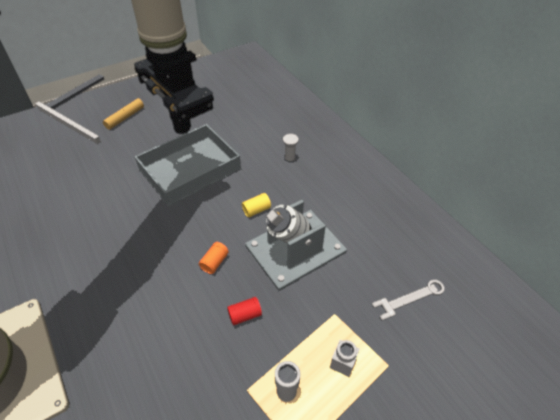

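View pics/top3.png

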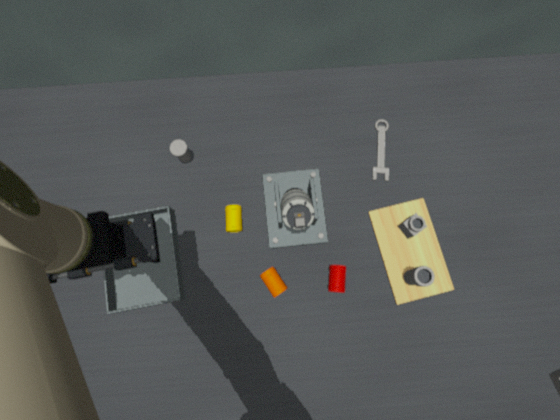

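The cap hangs above the tray (side (181,125)), and the bare drive is fully visible (side (280,218), top (299,212)). Lower into the tray.

Request:
arm_command(targets=[[255, 35, 0, 0, 0, 0, 0], [255, 70, 0, 0, 0, 0, 0], [255, 100, 0, 0, 0, 0, 0], [255, 115, 0, 0, 0, 0, 0], [255, 122, 0, 0, 0, 0, 0], [255, 124, 0, 0, 0, 0, 0], [255, 124, 0, 0, 0, 0, 0], [255, 124, 0, 0, 0, 0, 0]])

```text
time: 6.3
ee_pos: [0.5074, 0.2855, 0.0293]
eef_rot: [0.53, -0.468, -0.529, -0.469]
ft_force: [-0.5, -0.1, -0.1]
width: 0.0348
```

```bash
python3 - <<'E'
from h import *
go([.507,.285,.026],down(97))
S=cv2.imread("pics/side3.png");T=cv2.imread("pics/top3.png")
o=np.hstack([cv2.resize(S[198:243,258:303],None,fx=8.7,fy=8.7,interpolation=2),cv2.resize(T[190:235,276:321],None,fx=8.7,fy=8.7,interpolation=2)])
cv2.imwrite("pics/dr.png",np.clip(o*1.3,0,255).astype('uint8'))
E
```

```text
t 6.3 p [0.5074 0.2855 0.0293] shift [3.3, 0.4, -0.4] rv [-0.001, 0.0, 0.001] w 0.0348 F [-0.5 -0.1 -0.1] j [-0.53  0.42 -0.07  1.77  0.04  0.95  1.07]
```

View pics/dr.png

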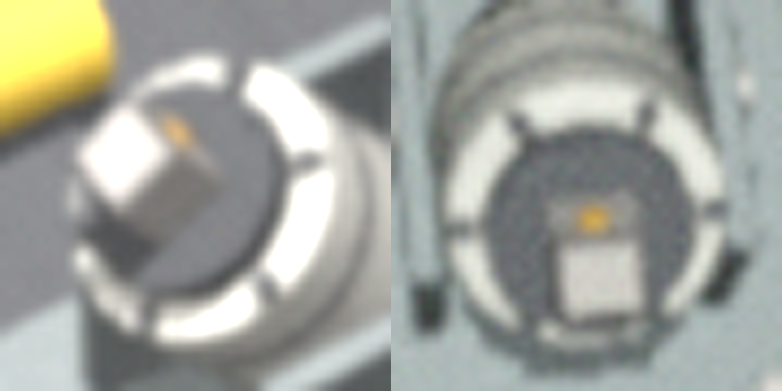

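```bash
python3 - <<'E'
from h import *
F=8.7
f=lambda p,x,y:(np.array(p,float)+.5)/F-.5+[x,y]
xd=np.cross(ly,d)
SH=CAP-.028*d;print("shoulder",SH,"tip pred",SH+.024*d,"ball pred",SH+.012*d+.011*xd)
tip,r=tri(f((124,155),258,198),f((211,278),276,190));print("tip",tip,r)
b,r=tri(f((178,131),258,198),f((202,217),276,190));print("ball",b,r)
print("-> shoulder from tip",tip-.0225*d,"from ball",b-.012*d-.0105*xd)
inv=lambda n,X,x,y:(proj(n,X)[0]+.5-[x,y])*F-.5
for nm,X in(("SH",SH),("tip",SH+.024*d)): print(nm,inv("side",X,258,198),inv("top",X,276,190))
# yaw: edges of tip square in top: left edge (560,245)-(565,318)? right (640,240)-(643,312)
for a,c in(((560-391,247),(562-391,315)),((638-391,240),(643-391,312))):
    q=[]
    for uv in(a,c): q.append(onz("top",f(uv,276,190),SH[2]+.02)[0])
    v=q[0]-q[1];print(np.degrees(np.arctan2(v[1],v[0])))
E
```

```text
shoulder [ 0.55405894 -0.04280379  0.13006374] tip pred [ 0.54029413 -0.04297197  0.14972339] ball pred [ 0.55618654 -0.0427778   0.14620291]
tip [ 0.54212831 -0.04322081  0.14996096] 0.0005700244572607512
ball [ 0.55568432 -0.04249914  0.14856933] 0.000517332634374284
-> shoulder from tip [ 0.55503282 -0.04306314  0.13153003] from ball [ 0.55396627 -0.04252013  0.13271695]
SH [170.71788945 191.65787269] [200.68471792 239.24707787]
tip [114.449109  158.8959059] [210.81881293 285.45212457]
-3.051977304771664
-1.0834847067753424
```

Request:
arm_command(targets=[[255, 2, 0, 0, 0, 0, 0], [255, 2, 0, 0, 0, 0, 0], [140, 2, 0, 0, 0, 0, 0], [140, 2, 0, 0, 0, 0, 0], [140, 2, 0, 0, 0, 0, 0], [140, 2, 0, 0, 0, 0, 0], [140, 2, 0, 0, 0, 0, 0], [140, 2, 0, 0, 0, 0, 0]])

```text
time: 7.1
ee_pos: [0.5066, 0.285, 0.0259]
eef_rot: [-0.529, 0.469, 0.53, 0.468]
ft_force: [0.3, 0.2, -0.1]
width: 0.0391
```

Request:
arm_command(targets=[[85, 2, 0, 0, 0, 0, 0], [85, 2, 0, 0, 0, 0, 0], [85, 2, 0, 0, 0, 0, 0], [60, -20, 0, 0, 0, 0, 0], [40, -50, 0, 0, 0, 0, 0], [0, -95, 0, 0, 0, 0, 0], [0, -125, 0, 0, 0, 0, 0]])

```text
time: 7.8
ee_pos: [0.5072, 0.2854, 0.1538]
eef_rot: [0.53, -0.468, -0.529, -0.469]
ft_force: [0.4, -0.3, 0.4]
width: 0.0808
```

```bash
python3 - <<'E'
from h import *
from bench import *
im=[camera(n)[:,:,::-1] for n in("side","top")]
cv2.imwrite("pics/a6.png",np.hstack([cv2.resize(im[0][80:240,110:270],(390,390)),cv2.resize(im[1][180:340,60:220],(390,390))]))
go([.5353,-.290,.14],down(31.3))
E
```

```text
t 7.9 p [0.5089 0.2864 0.1559] shift [13.9, 43.7, -575.4] rv [1.146, 0.006, 0.004] w 0.0847 F [0.4 0.4 1.1] j [-0.53  0.28 -0.07  1.67  0.02  1.19  1.08]
```

View pics/a6.png

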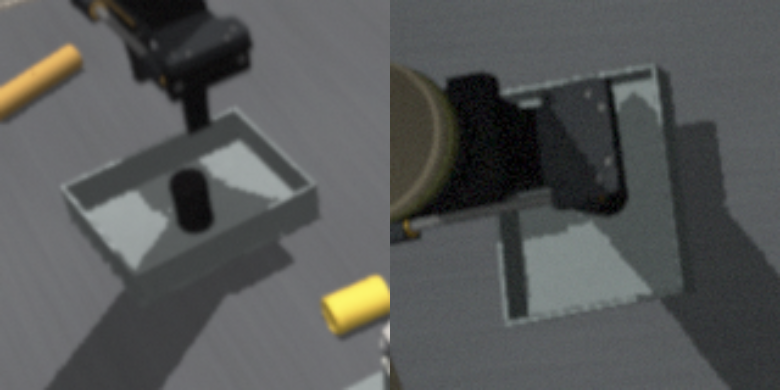

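The cap stands upright on the tray floor (left panel (191,200)). Over to the socket, high above the driver.

Request:
arm_command(targets=[[0, -50, 0, 0, 0, 0, 0], [0, -95, 0, -30, 0, 0, 0], [0, -95, 44, -575, 1.146, 0.006, 0.004], [0, -95, 44, -575, 1.146, 0.006, 0.004], [0, -95, 44, -575, 1.146, 0.006, 0.004], [0, -95, 44, -575, 1.146, 0.006, 0.004], [0, -95, 44, -575, 1.146, 0.006, 0.004], [0, -95, 44, -575, 1.146, 0.006, 0.004], [0, -95, 44, -575, 1.146, 0.006, 0.004], [0, -95, 44, -575, 1.146, 0.006, 0.004]])

```text
time: 8.9
ee_pos: [0.5262, -0.144, 0.2447]
eef_rot: [-0.19, 0.684, 0.188, 0.679]
ft_force: [1.1, 0.3, -0.5]
width: 0.0872
```

```bash
python3 - <<'E'
from h import *
go([.5353,-.290,.13],down(31.3))
E
```

```text
t 8.9 p [ 0.5262 -0.144   0.2447] shift [115.2, -129.9, -66.4] rv [-0.006, -0.008, -0.0] w 0.0872 F [ 1.1  0.3 -0.5] j [-0.11  0.15  0.33  1.65 -0.04  1.36  0.76]
```

Request:
arm_command(targets=[[0, 30, -130, -66, -0.006, -0.008, 0], [0, 30, -130, -66, -0.006, -0.008, 0], [0, 70, -130, -66, -0.006, -0.008, 0], [0, 115, -130, -66, -0.006, -0.008, 0], [0, 115, -130, -66, -0.006, -0.008, 0], [0, 115, -130, -66, -0.006, -0.008, 0], [0, 115, -130, -66, -0.006, -0.008, 0]])

```text
time: 9.6
ee_pos: [0.5383, -0.287, 0.1325]
eef_rot: [-0.194, 0.679, 0.193, 0.681]
ft_force: [0.1, -0.5, 0.8]
width: 0.0868
```

```bash
python3 - <<'E'
from h import *
from bench import *
go([.5353,-.290,.13],down(31.3))
im=[camera(n)[:,:,::-1] for n in("side","top")]
s=read_state();Rm=R.from_quat(s["eef_rot"]).as_matrix();p=s["ee_pos"]
for n,i in(("side",0),("top",1)):
    im[i]=im[i].copy()
    for k in(-.0433,.0433):
        u=proj(n,p+Rm[:,2]*k)[0];cv2.circle(im[i],tuple(int(round(v)) for v in u),1,(0,0,255),-1)
cv2.imwrite("pics/a7.png",np.hstack([cv2.resize(im[0][280:420,270:410],(390,390)),cv2.resize(im[1][160:300,345:485],(390,390))]))
go([.5353,-.290,.008+.033-.019],down(31.3))
E
```

```text
t 9.6 p [ 0.5383 -0.287   0.1325] shift [2.5, -1.0, -4.1] rv [0.008, 0.002, 0.001] w 0.0868 F [ 0.1 -0.5  0.8] j [ 0.09  0.37  0.41  1.64 -0.16  1.16  1.09]
t 9.7 p [ 0.5387 -0.2872  0.1331] shift [111.1, -0.4, -4.6] rv [0.008, 0.003, 0.002] w 0.0871 F [ 0.9 -0.3  0.3] j [ 0.09  0.37  0.41  1.64 -0.16  1.16  1.09]
```

View pics/a7.png

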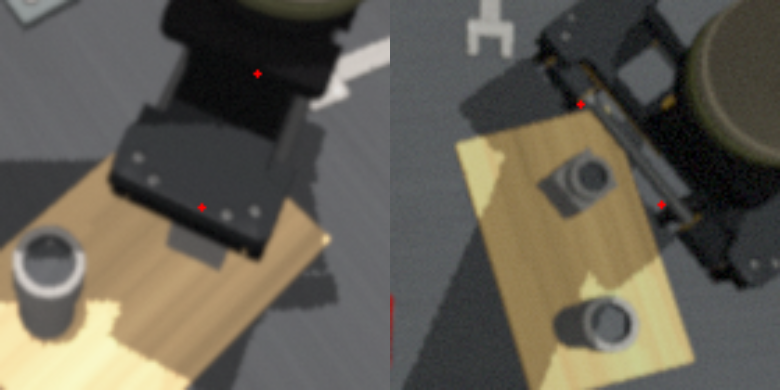

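The open jaws straddle the square socket with the flats parallel to the pads; the deep socket is well clear. Descending with a 4 mm shift along the jaws.

Request:
arm_command(targets=[[0, 20, 0, -4.5, 0.008, 0.002, 0.002], [0, 50, 0, -4.5, 0.008, 0.002, 0.002], [0, 80, 0, -4.5, 0.008, 0.002, 0.002], [0, 100, 0, -4.5, 0.008, 0.002, 0.002], [0, 111, 0, -4.5, 0.008, 0.002, 0.002], [0, 111, 0, -4.5, 0.008, 0.002, 0.002], [0, 111, 0, -4.5, 0.008, 0.002, 0.002]])

```text
time: 10.4
ee_pos: [0.5343, -0.2904, 0.0212]
eef_rot: [-0.19, 0.681, 0.19, 0.681]
ft_force: [0.9, -0.4, 0.1]
width: 0.0875
```

```bash
python3 - <<'E'
from h import *
go([.5353,-.290,.008+.033-.019],down(31.3))
E
```

```text
t 10.4 p [ 0.5343 -0.2904  0.0212] shift [-0.8, -0.2, 1.1] rv [-0.001, -0.0, -0.001] w 0.0875 F [ 0.9 -0.4  0.1] j [ 0.12  0.5   0.38  1.73 -0.22  0.96  1.13]
```

Request:
arm_command(targets=[[255, 0, 0, 0.5, 0, 0, 0], [255, 0, 0, 0.5, 0, 0, 0], [255, 0, 0, 0.5, 0, 0, 0], [255, 0, 0, 0.5, 0, 0, 0], [255, 0, 0, 0.5, 0, 0, 0], [255, 0, 0, 0.5, 0, 0, 0], [255, 0, 0, 0.5, 0, 0, 0], [255, 0, 0, 0.5, 0, 0, 0], [255, 0, 0, 0.5, 0, 0, 0], [255, 0, 0, 0.5, 0, 0, 0]], newtons=45)

```text
time: 11.4
ee_pos: [0.5339, -0.2899, 0.0197]
eef_rot: [-0.19, 0.682, 0.191, 0.68]
ft_force: [1.1, -0.4, -1.5]
width: 0.0358
```

Request:
arm_command(targets=[[255, 0, 0, 0.5, 0, 0, 0], [255, 0, 0, 0.5, 0, 0, 0], [255, 0, 0, 0.5, 0, 0, 0], [255, 0, 0, 0.5, 0, 0, 0]])

```text
time: 11.8
ee_pos: [0.5339, -0.2899, 0.0197]
eef_rot: [-0.189, 0.682, 0.191, 0.68]
ft_force: [-0.8, -0.2, 0.6]
width: 0.0357
```

```bash
python3 - <<'E'
from h import *
go([.5353,-.290,.008+.033-.019],down(31.3))
E
```

```text
t 11.8 p [ 0.5339 -0.2899  0.0197] shift [-2.3, -0.8, 1.2] rv [-0.002, -0.002, -0.002] w 0.0357 F [-0.8 -0.2  0.6] j [ 0.12  0.5   0.38  1.73 -0.22  0.96  1.13]
```

Request:
arm_command(targets=[[255, -15, 0, 0, 0, 0, 0], [255, -50, 0, 0, 0, 0, 0], [255, -100, 0, 0, 0, 0, 0], [255, -150, 0, 0, 0, 0, 0], [255, -200, 0, 0, 0, 0, 0], [255, -215, 0, 0, 0, 0, 0], [255, -215, 0, 0, 0, 0, 0]])

```text
time: 12.5
ee_pos: [0.5356, -0.2905, 0.2379]
eef_rot: [-0.191, 0.68, 0.19, 0.682]
ft_force: [0.4, -0.1, -3.5]
width: 0.0359
```

```bash
cat >> h.py <<'E'
SH=np.array([.555,-.0428,.1315])
U=.0117
E
python3 - <<'E'
from h import *
go(SH+.1*d,RD)
E
```

```text
t 12.5 p [ 0.5356 -0.2905  0.2379] shift [24.3, 231.0, 95.3] rv [-1.005, -0.316, -0.552] w 0.0359 F [ 0.4 -0.1 -3.5] j [ 0.08  0.3   0.43  1.51 -0.13  1.36  1.06]
```

Request:
arm_command(targets=[[255, 10, 231, 95, -1.005, -0.316, -0.552], [255, 10, 231, 95, -1.005, -0.316, -0.552], [255, 10, 231, 95, -1.005, -0.316, -0.552], [255, 10, 231, 95, -1.005, -0.316, -0.552], [255, 10, 231, 95, -1.005, -0.316, -0.552], [255, 24, 231, 95, -1.005, -0.316, -0.552], [255, 24, 231, 95, -1.005, -0.316, -0.552], [255, 24, 231, 95, -1.005, -0.316, -0.552], [255, 24, 231, 95, -1.005, -0.316, -0.552], [255, 24, 231, 95, -1.005, -0.316, -0.552]])

```text
time: 13.5
ee_pos: [0.4954, -0.0428, 0.2098]
eef_rot: [0.626, -0.326, -0.332, -0.625]
ft_force: [-0.4, 0.4, -3.2]
width: 0.0357
```

```bash
python3 - <<'E'
from h import *
go(SH+.1*d,RD)
E
```

```text
t 13.5 p [ 0.4954 -0.0428  0.2098] shift [-1.7, -3.9, -0.7] rv [-0.004, 0.001, -0.008] w 0.0357 F [-0.4  0.4 -3.2] j [-0.29 -0.41  0.24  2.32  0.19  0.62  1.41]
```

Settle with a small correction, then look.

Request:
arm_command(targets=[[255, -1.5, -3.5, -0.5, -0.004, 0, -0.007], [255, -1.5, -3.5, -0.5, -0.004, 0, -0.007], [255, -1.5, -3.5, -0.5, -0.004, 0, -0.007]])

```text
time: 13.8
ee_pos: [0.4986, -0.0435, 0.2143]
eef_rot: [0.63, -0.322, -0.33, -0.625]
ft_force: [-0.6, -0.9, -2.9]
width: 0.0355
```

```bash
python3 - <<'E'
from h import *
from bench import *
go(SH+.1*d,RD)
im=[camera(n)[:,:,::-1] for n in("side","top")]
go(SH+.1*d,RD)
for n,i in zip(("side","top"),im): cv2.imwrite(f"pics/{n}5.png",i)
cv2.imwrite("pics/a8.png",np.clip(np.hstack([cv2.resize(im[0][180:260,230:310],(390,390),interpolation=2),cv2.resize(im[1][185:265,260:340],(390,390),interpolation=2)])*1.6,0,255).astype('uint8'))
E
```

```text
t 13.8 p [ 0.4986 -0.0435  0.2143] shift [0.2, 1.3, 0.0] rv [0.003, 0.001, 0.002] w 0.0355 F [-0.6 -0.9 -2.9] j [-0.29 -0.41  0.24  2.31  0.19  0.62  1.42]
t 13.9 p [ 0.4984 -0.0436  0.2142] shift [0.2, 1.0, 0.1] rv [0.003, 0.001, 0.002] w 0.0356 F [ 0.9  0.2 -3. ] j [-0.29 -0.41  0.24  2.32  0.19  0.62  1.42]
```

View pics/a8.png

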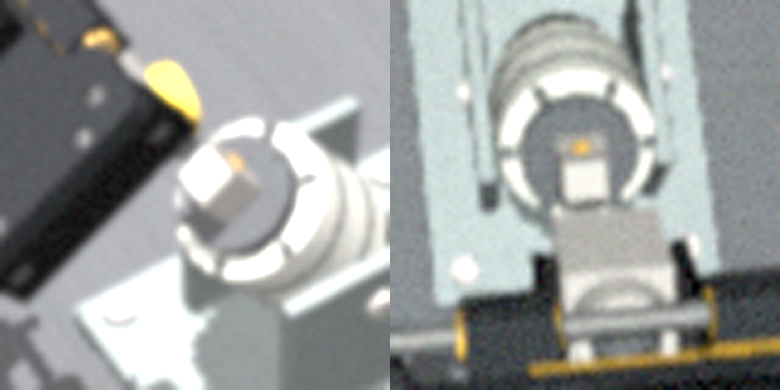

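```bash
python3 - <<'E'
from h import *
from bench import *
s=read_state();Rm=R.from_quat(s["eef_rot"]).as_matrix();p=s["ee_pos"]
f=lambda X:(proj("top",X)[0]+.5-[260,185])*4.875-.5+[390,0]
for k in(-18,0,18): print(k,f(p+Rm@np.array([11.7,-18,k])/1e3),f(p+Rm@np.array([11.7-44,-18,k])/1e3))
print("tip",f(SH+.024*d),"SH",f(SH), "axis at tcp+.03", f(SH+.08*d))
t=cv2.imread("pics/top5.png");cv2.imwrite("pics/a9.png",np.clip(cv2.resize(t[205:265,280:330],None,fx=10,fy=10,interpolation=2)*1.3,0,255).astype('uint8'))
f=lambda X:(proj("top",X)[0]+.5-[280,205])*10-.5
for k in(-18,0,18): print(k,f(p+Rm@np.array([11.7,-18,k])/1e3),f(p+Rm@np.array([11.7-44,-18,k])/1e3))
for k in(-9.5,0,9.5): print("drive +x top edge",f(SH+.0195*d+np.cross(ly,d)*.0095+ly*k/1e3))
E
```

```text
-18 [652.58697005 205.27715834] [669.92782799 264.77266925]
0 [600.37076923 209.96983748] [614.16518134 269.82829721]
18 [548.08369416 214.66888611] [558.32168421 274.89125534]
tip [585.86233897 181.01220333] SH [580.17575441 155.17268054] axis at tcp+.03 [600.63525866 248.1395257 ]
-18 [339.16557959 221.60699147] [374.73657023 343.64906512]
0 [232.05542406 231.23299997] [260.35165404 354.01958402]
18 [124.79988545 240.87207407] [145.8008907  364.40513917]
drive +x top edge [248.44218805 110.69987752]
drive +x top edge [197.29175062 115.11348428]
drive +x top edge [146.10759784 119.53000023]
```

View pics/a9.png

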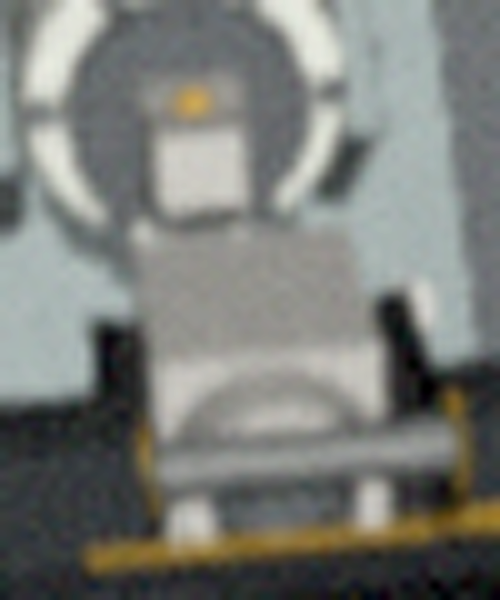

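Request:
arm_command(targets=[[255, 20, 0.7, 1, 0.003, 0.001, 0.002], [255, 40, 0.7, 1, 0.003, 0.001, 0.002], [255, 55, 0.7, 1, 0.003, 0.001, 0.002], [255, 60, 0.7, 1, 0.003, 0.001, 0.002], [255, 60, 0.7, 1, 0.003, 0.001, 0.002], [255, 60, 0.7, 1, 0.003, 0.001, 0.002]])

```text
time: 14.5
ee_pos: [0.5322, -0.0421, 0.1653]
eef_rot: [0.629, -0.322, -0.33, -0.625]
ft_force: [0.1, -0.1, -1.6]
width: 0.0351
```

```bash
python3 - <<'E'
from h import *
from bench import *
go(SH+.04*d,RD)
im=[camera(n)[:,:,::-1] for n in("side","top")]
cv2.imwrite("pics/b1.png",np.clip(np.hstack([cv2.resize(im[0][195:245,250:300],(390,390),interpolation=2),cv2.resize(im[1][185:235,275:325],(390,390),interpolation=2)])*1.5,0,255).astype('uint8'))
E
```

```text
t 14.5 p [ 0.5322 -0.0421  0.1653] shift [0.7, 0.7, -1.0] rv [0.0, 0.0, 0.001] w 0.0351 F [ 0.1 -0.1 -1.6] j [-0.32 -0.25  0.29  2.32  0.17  0.45  1.43]
```

View pics/b1.png

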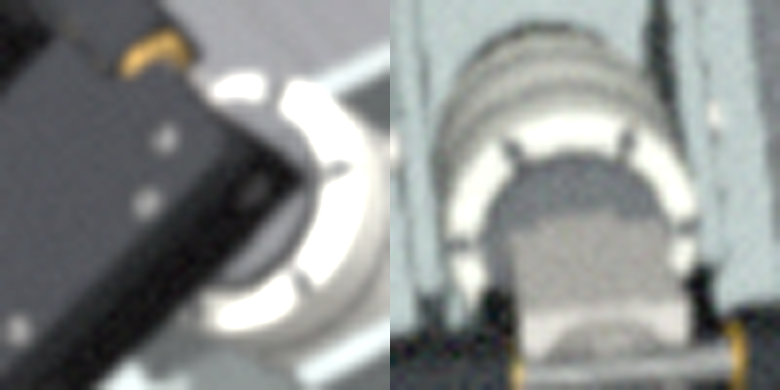

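Request:
arm_command(targets=[[255, 3, 0.3, -0.6, 0, 0, 0], [255, 5, 0.3, -0.6, 0, 0, 0], [255, 7, 0.3, -0.6, 0, 0, 0], [255, 8, 0.3, -0.6, 0, 0, 0], [255, 9, 0.3, -0.6, 0, 0, 0], [255, 10, 0.3, -0.6, 0, 0, 0]])

```text
time: 15.2
ee_pos: [0.5377, -0.0426, 0.1563]
eef_rot: [0.629, -0.323, -0.33, -0.625]
ft_force: [-1.0, -1.1, -1.2]
width: 0.0359
```

```bash
python3 - <<'E'
from h import *
from bench import *
go(SH+.03*d,RD); F=read_state()["ft_force"]; print("along d",F@d,"xd",F@np.cross(ly,d),"y",F@ly)
E
```

```text
t 15.2 p [ 0.5377 -0.0426  0.1563] shift [0.2, 0.1, -0.4] rv [0.0, 0.0, 0.0] w 0.0359 F [-1.  -1.1 -1.2] j [-0.33 -0.22  0.3   2.32  0.16  0.43  1.44]
along d -0.3622353578981557 xd -1.5252539257375761 y -1.0396233575980445
```

Request:
arm_command(targets=[[255, 2, 0, 0, 0, 0, 0], [255, 3, 0, 0, 0, 0, 0], [255, 4, 0, 0, 0, 0, 0], [255, 5, 0, 0, 0, 0, 0], [255, 6, 0, 0, 0, 0, 0]])

```text
time: 15.7
ee_pos: [0.5408, -0.0425, 0.1511]
eef_rot: [0.629, -0.323, -0.331, -0.625]
ft_force: [-5.4, 1.6, -0.7]
width: 0.0355
```

```bash
python3 - <<'E'
from h import *
from bench import *
go(SH+.024*d,RD); F=read_state()["ft_force"]; print("along d",F@d,"xd",F@np.cross(ly,d),"y",F@ly)
E
```

```text
t 15.7 p [ 0.5408 -0.0425  0.1511] shift [0.2, -0.4, -0.5] rv [0.0, 0.0, -0.001] w 0.0355 F [-5.4  1.6 -0.7] j [-0.33 -0.2   0.31  2.32  0.15  0.41  1.45]
along d 2.5177773083186974 xd -4.834141416160865 y 1.6890595949809484
```

Request:
arm_command(targets=[[255, 1, 0.4, 0, 0, 0, 0], [255, 2, 0.4, 0, 0, 0, 0], [255, 3, 0.4, 0, 0, 0, 0], [255, 4, 0.4, 0, 0, 0, 0], [255, 5, 0.4, 0, 0, 0, 0]])

```text
time: 16.2
ee_pos: [0.5436, -0.0424, 0.1472]
eef_rot: [0.629, -0.323, -0.33, -0.625]
ft_force: [-6.4, 1.7, 1.5]
width: 0.0356
```

```bash
python3 - <<'E'
from h import *
from bench import *
go(SH+.019*d,RD); F=read_state()["ft_force"]; print("along d",F@d,"xd",F@np.cross(ly,d),"y",F@ly)
E
```

```text
t 16.2 p [ 0.5436 -0.0424  0.1472] shift [0.4, -0.3, -0.5] rv [0.0, 0.0, 0.0] w 0.0356 F [-6.4  1.7  1.5] j [-0.34 -0.19  0.31  2.32  0.15  0.4   1.46]
along d 4.86721773466167 xd -4.414385395935495 y 1.7326652470003858
```

Request:
arm_command(targets=[[255, 1, 0.4, 0, 0, 0, 0], [255, 2, 0.4, 0, 0, 0, 0], [255, 3, 0.4, 0, 0, 0, 0], [255, 4, 0.4, 0, 0, 0, 0], [255, 5, 0.4, 0, 0, 0, 0]])

```text
time: 16.7
ee_pos: [0.5464, -0.0424, 0.1431]
eef_rot: [0.629, -0.322, -0.33, -0.625]
ft_force: [-4.6, 0.7, 1.0]
width: 0.0355
```

```bash
python3 - <<'E'
from h import *
from bench import *
go(SH+.014*d,RD); F=read_state()["ft_force"]; print("along d",F@d,"xd",F@np.cross(ly,d),"y",F@ly)
E
```

```text
t 16.7 p [ 0.5464 -0.0424  0.1431] shift [0.4, -0.4, -0.5] rv [0.0, 0.0, 0.001] w 0.0355 F [-4.6  0.7  1. ] j [-0.34 -0.17  0.32  2.31  0.14  0.38  1.46]
along d 3.514700895944687 xd -3.2005409406552 y 0.7550496975187285
```

Request:
arm_command(targets=[[255, 1, 0.2, 0, 0, 0, 0], [255, 2, 0.2, 0, 0, 0, 0], [255, 2, 0.2, 0, 0, 0, 0]])

```text
time: 17.0
ee_pos: [0.5476, -0.0423, 0.1413]
eef_rot: [0.629, -0.322, -0.33, -0.625]
ft_force: [1.3, 1.6, -3.8]
width: 0.0359
```

```bash
python3 - <<'E'
from h import *
from bench import *
go(SH+.012*d,RD); F=read_state()["ft_force"]; print("along d",F@d,"xd",F@np.cross(ly,d),"y",F@ly)
E
```

```text
t 17.0 p [ 0.5476 -0.0423  0.1413] shift [0.3, -0.5, -0.6] rv [0.0, 0.0, 0.001] w 0.0359 F [ 1.3  1.6 -3.8] j [-0.34 -0.17  0.32  2.31  0.14  0.38  1.46]
along d -3.8882332164447493 xd -1.156263913384898 y 1.5730227492049107
```

Request:
arm_command(targets=[[255, 1, 0.2, 0, 0, 0, 0], [255, 1.5, 0.2, 0, 0, 0, 0], [255, 1.5, 0.2, 0, 0, 0, 0]])

```text
time: 17.3
ee_pos: [0.5482, -0.0423, 0.14]
eef_rot: [0.629, -0.322, -0.33, -0.625]
ft_force: [1.4, 2.6, -2.5]
width: 0.0356
```

```bash
python3 - <<'E'
from h import *
from bench import *
go(SH+.012*d,RD); F=read_state()["ft_force"]; print("along d",F@d,"xd",F@np.cross(ly,d),"y",F@ly)
E
```

```text
t 17.3 p [ 0.5482 -0.0423  0.14  ] shift [-1.2, -0.7, -0.5] rv [0.0, 0.0, 0.001] w 0.0356 F [ 1.4  2.6 -2.5] j [-0.34 -0.16  0.32  2.31  0.13  0.37  1.47]
along d -2.920476232737775 xd -0.247198458136005 y 2.5714585677535533
```

The axial force dropped from +3.5 N to −3.9 N: the ball has entered the groove. Continue to the shoulder.

Request:
arm_command(targets=[[255, 0.7, 0, 0, 0, 0, 0], [255, 1.5, 0, 0, 0, 0, 0], [255, 1.5, 0, 0, 0, 0, 0]])

```text
time: 17.6
ee_pos: [0.5487, -0.0424, 0.1393]
eef_rot: [0.629, -0.322, -0.33, -0.625]
ft_force: [-20.4, 1.5, 17.9]
width: 0.0356
```

```bash
python3 - <<'E'
from h import *
from bench import *
go(SH+.012*d,RD); F=read_state()["ft_force"]; print("along d",F@d,"xd",F@np.cross(ly,d),"y",F@ly)
E
```

```text
t 17.6 p [ 0.5487 -0.0424  0.1393] shift [-2.0, -0.7, -0.5] rv [-0.0, 0.001, 0.001] w 0.0356 F [-20.4   1.5  17.9] j [-0.34 -0.16  0.32  2.31  0.13  0.37  1.47]
along d 26.409394922706376 xd -6.426456897008922 y 1.7943169255252516
```

Request:
arm_command(targets=[[255, 0.7, 0, 0, 0, 0, 0], [255, 1.5, 0, 0, 0, 0, 0], [255, 1.5, 0, 0, 0, 0, 0]])

```text
time: 17.9
ee_pos: [0.5493, -0.0424, 0.139]
eef_rot: [0.629, -0.322, -0.33, -0.626]
ft_force: [-45.4, 3.4, 42.2]
width: 0.0356
```

```bash
python3 - <<'E'
from h import *
from bench import *
go(SH+.012*d,RD); F=read_state()["ft_force"]; print("along d",F@d,"xd",F@np.cross(ly,d),"y",F@ly)
E
```

```text
t 17.9 p [ 0.5493 -0.0424  0.139 ] shift [-2.6, -0.3, -0.4] rv [-0.001, 0.001, 0.001] w 0.0356 F [-45.4   3.4  42.2] j [-0.34 -0.16  0.32  2.31  0.13  0.37  1.47]
along d 60.64444746957915 xd -12.949460198056522 y 3.9614588549528533
```

Hard stop: 60 N axially with barely any further travel, so it is seated on the shoulder. Relax and release.

Request:
arm_command(targets=[[255, -1.5, 0, 0, 0, 0, 0], [255, -2, 0, 0, 0, 0, 0], [255, -2, 0, 0, 0, 0, 0], [120, -2, 0, 0, 0, 0, 0], [60, -2, 0, 0, 0, 0, 0], [0, -2, 0, 0, 0, 0, 0], [0, -2, 0, 0, 0, 0, 0], [0, -2, 0, 0, 0, 0, 0], [0, -2, 0, 0, 0, 0, 0], [0, -2, 0, 0, 0, 0, 0]])

```text
time: 18.9
ee_pos: [0.5485, -0.0425, 0.1389]
eef_rot: [0.629, -0.323, -0.33, -0.625]
ft_force: [-0.6, 1.1, -0.3]
width: 0.0824
```

Request:
arm_command(targets=[[0, 0, 0, 0, 0, 0, 0], [0, 0, 0, 0, 0, 0, 0], [0, 0, 0, 0, 0, 0, 0], [0, 0, 0, 0, 0, 0, 0]])

```text
time: 19.3
ee_pos: [0.5485, -0.0425, 0.1389]
eef_rot: [0.629, -0.323, -0.33, -0.625]
ft_force: [-0.5, 0.1, -0.3]
width: 0.0871
```

Request:
arm_command(targets=[[0, -15, 0, 0, 0, 0, 0], [0, -40, 0, 0, 0, 0, 0], [0, -70, 0, 0, 0, 0, 0], [0, -100, 0, 0, 0, 0, 0], [0, -100, 0, 200, 0, 0, 0], [0, -100, 0, 200, 0, 0, 0], [0, -100, 0, 200, 0, 0, 0], [0, -100, 0, 200, 0, 0, 0], [0, -100, 0, 200, 0, 0, 0]])

```text
time: 20.2
ee_pos: [0.488, 0.164, 0.2216]
eef_rot: [0.631, -0.319, -0.333, -0.624]
ft_force: [0.7, -1.3, 0.6]
width: 0.0872
```

```bash
python3 - <<'E'
from h import *
from bench import *
print(read_state()["ee_pos"])
im=[camera(n)[:,:,::-1] for n in("side","top")]
for n,i in zip(("side","top"),im): cv2.imwrite(f"pics/{n}9.png",i)
cv2.imwrite("pics/b2.png",np.clip(np.hstack([cv2.resize(im[0][190:250,245:305],(390,390),interpolation=2),cv2.resize(im[1][185:245,270:330],(390,390),interpolation=2)])*1.3,0,255).astype('uint8'))
f=lambda n,X,o:(proj(n,X)[0]+.5-o)*6.5-.5
for h in(.06,.044): print(h,f("side",SH+h*d,[245,190]),f("top",SH+h*d,[270,185])+[390,0])
E
```

```text
[0.48802324 0.16395803 0.2215592 ]
0.06 [105.68754884 126.60204178] [598.62997022 297.46821068]
0.044 [136.1235468  144.43458517] [593.00971983 271.93010667]
```

View pics/b2.png

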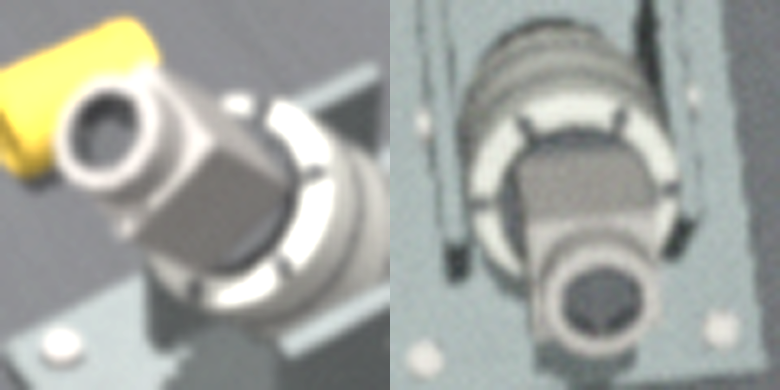

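View pics/side9.png

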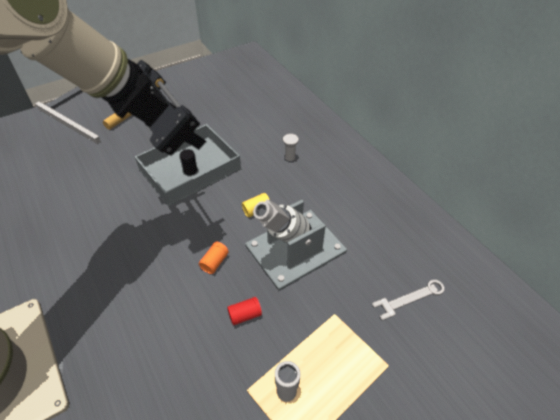

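Close crop: the socket nose shows at (103,130) side and (600,298) top, against (106,127) and (599,297) predicted for fully home. In the full view the cap is upright in the tray (189,162), the deep socket, spanner and collet are in place, and the gripper is clear of everything. Handing in.

```bash
python3 -c "
from bench import *
print(close_job())"
```

```text
the job is handed in; nothing more can be done
None
```

The black cap is off the drive and stands upright in the parts tray. The square-bodied socket is seated on the drive and released. I handed the job in at about 20 s of the 61 s allowed; the hand-in reports no verdict.

- **Detent:** during the push the axial force fell from about +3.5 N to −3.9 N near the end of travel, which fits the ball snapping into the groove. I read this from the wrist force, because the detent joint itself could not be read.
- **Seating:** the socket then came to a hard stop on the shoulder. I pushed to about 60 N there, against the 120 N wrist limit, with almost no further movement. After release, its nose appeared within about 1 px of the fully-home position in both views.
- **Bystanders:** in the last pictures the deep socket, spanner and collet look undisturbed, and the gripper is clear of everything with no contact force.
- **Disagreements:** just before insertion, two sideways readings of the socket against the drive differed by about 2 mm, so I used a middle value. The shoulder's height estimates differed by up to 2–3 mm between features, so I relied on the force reading to tell when it was fully home.

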